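# Put the long arbor away in its snap case

### The job

Take the long round-headed arbor out of the leaning rack by its head, lay it level in the pair of V-blocks and let go of it there. Then take it again from above by the middle of its bar, lay it in the two saddles of the open case with its head at the roomy end, let go, and swing the lid over and press it fully shut past its snap. Leave the other two bars in the rack and do not disturb the other things around.

Things in the scene. Friction and masses are not known exactly. Their poses are not given: they have to be found in the camera images.
- arbor_mid (a point): Half-way point on the axis of the long arbor: a steel bar 180 mm long; shank 16 mm diameter and 150 mm long, then a darker grooved round head 26 mm diameter and 30 mm long. z runs along the bar towards the head. About 0.17 kg. It starts in one of the rack's three holes (which one varies), leaning 45 degrees, head up on the robot's side.
- arbor_head (a point): Centre of the arbor's head, on its axis, 15 mm from the head's end face and 75 mm from the arbor's middle.
- short_arbor_mid (a point): Half-way point of a similar arbor that stays in the rack: 140 mm long, same 16 mm shank and same 26 x 30 mm head, so it stands 40 mm less far out.
- plain_bar_mid (a point): Half-way point of a plain bar that stays in the rack: 16 mm diameter, 180 mm long, no head.
- rack_mid (a point): Point on the riser's top under the fixed rack (x to its back, y along its row of holes). Steel base 180 mm wide; the leaning wooden block spans x = 7 to 81 mm, its top edge 82 mm high.
- rack: The rack; same point and axes as rack_mid. Three blind square holes 18.5 mm wide and 50 mm deep, 60 mm apart along y, all leaning 45 degrees up towards its -x. The long arbor stands 130 mm out of its hole; draw it out along its own axis.
- cradle_v (a point): Fixed pair of steel V-blocks: where the axis of a 16 mm bar lying in the Vs runs, half-way between the blocks, 62 mm above the riser's top; x along the bar's lie, z up. The arbor's middle belongs over this point, its head overhanging one end; either way round.
- cradle: The V-blocks and their base plate (110 x 70 x 12 mm), origin on the riser under its middle. Each block is 16 mm long along x (28 to 44 mm either side of the middle) and 54 mm wide; the 90 degree notch opens upward, 40 mm wide at its top, 70 mm above the riser. The gap between the blocks is 56 mm, clear down to the plate.
- case_nest (a point): Where the arbor's middle lies in the case: on the axis of a 16 mm bar in the two saddles, 32 mm above the riser's top, midway in the case. y along the case's length, x towards its hinge.
- case: Fixed grey case, origin on the riser under its middle, axes as case_nest; 104 (x) x 206 (y) x 50 mm high, walls and floor 5 mm. Two black V saddles, 12 mm long, 28 mm between their upper edges, lie at y = +40 and y = -74 mm; so the +y end is the roomy one (46 mm to the wall at 98 mm), where the head belongs. The wrong way round the head rides up on a saddle.
- case_hinge (a point): Middle of the lid's hinge axis, on the far edge of the case: 52 mm from the nest along its x, 51 mm above the riser's top. The axis is parallel to the case's y.
- case_lid_edge (a point): Middle of the lid's free edge, 104 mm from the hinge axis, half-way through the lid. The lid is a plate 6 mm thick (its underside passes through the hinge axis), as long as the case, with a small 30 mm tab at the edge.
- case_lid (a joint): Lid angle: 0 = fully shut, grows as it opens. It starts open against its stop at about 1.85 rad. An over-centre spring strut on the case's -y end (standing out 9 mm) holds it open: pushed from behind, the lid resists with about 2 to 4 N at its free edge until about 0.35 rad, below which it snaps towards shut and stays shut.
- arbor: The long arbor itself; its origin is the middle of its lower end face (the end without head), z along it towards the head.
- riser: Plywood platform that fills most of the bench in reach: 370 mm deep (x), 570 mm wide (y), its top 140 mm above the bench. Everything of the task stands on its top. Origin on the bench under its middle.
- tape_measure: Bystander: yellow tape measure, 78 x 32 x 62 mm, origin under its middle. Leave it standing.
- tape_roll: Bystander: roll of black tape lying flat, 58 mm across, 19 mm high, origin under its middle. Leave it.
- tin_paste: Bystander: round tin, 68 mm across, 51 mm high, origin under its middle. Leave it.
- allen_set: Bystander: red holder of hex keys, 85 x 28 x 21 mm, origin under its middle. Leave it.
- grease_tin: Bystander: round tin, 80 mm across, 69 mm high, origin under its middle. Leave it.

How it is judged:
By the outcome, as a careful person would: the job done as asked, in the order asked, and still so for the second after the job is handed in, with the robot touching nothing.
It also fails if it takes over 72 s, if anything falls off the work surface, if the arm or the gripper's body presses on something with over 40 N, if the wrist force passes 120 N, or if a joint passes its speed limit or range.

### The arm

A 6-joint arm with a two-finger parallel gripper is mounted at the origin on a cart in front of the work surface, level with it; the furniture and walls round the work are solid. World frame = base frame: x ahead of the robot, y to its left, z up, the work surface at z = 0. Lengths are in m, angles in rad, forces in N, time in s.
With the tool pointing down it reaches from about 0.25 to 0.775 m from the base axis. Payload 4 kg.
Tool frame: the origin (TCP) lies where the fingers leave the gripper's body, on its centre line; the fingertips stand 97 mm ahead of it and the grasp point (between the pads) lies 78 mm ahead of it; z points along the fingers, y is the line along which they close (so a half turn about z gives the same grasp; the last joint's range is limited). The gripper opens to 94 mm and grips with 3 to 60 N. Pads are 16 mm wide; open, the fingers measure 119 mm over their backs; the gripper's body (75 mm by 177 mm) begins 78 mm behind the grasp point.
Start: joints at [1.173, 0.087, 1.371, -0, 1.684, -0.103], TCP at [0.16, 0.526, 0.303] pointing down, gripper open.
Joint ranges: [-3.1, 3.1], [-0.76, 2.03], [0.27, 2.55], [-1.08, 4.22], [0.17, 2.65], [-2.57, 2.57]. Speed limits (rad/s): [2.79, 2.79, 3.14, 3.14, 3.14, 3.14].

### API

Orientations are given as [roll, pitch, yaw] about the fixed x, y, z axes, in that order (R = Rz(yaw) Ry(pitch) Rx(roll)).
In Python, from bench import robot, eyes gives the robot as it stands. The module is installed in compiled form; this text tells all that it offers.
- The arm moves only by the tool carry_out, never from a script. Its argument "deltas" is a list of rows, each an object of numbers: "dx", "dy", "dz": the shift along the tool's x, y, z each as a share of 0.02 m, from -1 to 1; "wx", "wy", "wz": the turn, a rotation vector about the tool's x, y, z each as a share of 0.12 rad, from -1 to 1; "gripper": the closure in counts, from 0 (fully open) to 255 (shut). In form: [{"dx": .., "dy": .., "dz": .., "wx": .., "wy": .., "wz": .., "gripper": ..}, ...]. A call has 1 to 20 rows; each row shifts and turns the commanded pose from where the row before left it, along the tool's axes as they then stand; what a row does not reach is not made up. A row lasts 1/12 s, in which the tool goes at most 41.7 mm and 7.16 degrees, less where a joint would pass 70% of its speed; a pose out of reach is approached as far as the arm can. A call with a number of a shift or a turn outside -1 to 1 is refused whole. A call with a gripper value outside its range is refused whole. The fingers move at their own pace and stop on an object; the grip force is fixed at half the most. Time passes only in rows, so rows that do not move let the fingers close. It gives the time, the measured TCP pose, the force, the opening and the grip force at its end, in the units of the state.
- robot.get_obs(): the state, without advancing time (a new reading comes with each control period).
- eyes.snapshot(name): name is "scene" or "top" or "wrist"; returns the picture (480x640x3 uint8, red, green, blue); there is no depth.
- eyes.get_calibration(name): a dict with "fovy" (degrees; the focal length in pixels is half the picture's height over the tangent of half this angle, whatever the lens; pixels are square), "cx", "cy" (the principal point, pixels), "k1" (the pictures are not rectified: a ray, as slopes to the right and down, at radius r is drawn at 1 + k1 r^2 times it, then the intrinsics apply), "R" (3x3) and "t" (3): a world point X has camera coordinates R X + t. Camera axes: x right, y down, z forward; pixel columns grow to the right and rows downward; lengths in m; the calibration is good to about 2 mm. A picture is of the moment at which its call begins: read the wrist's pose just before it. get_calibration takes no time and is no camera call; for the wrist camera it gives the pose at the moment of the call.
- robot.close_job(): hands the job in; it is judged then, once.
The state is a dict: "time": time; "joint_positions": joint angles; "qvel": joint speeds; "joint_torque": joint torques, N m; "tool_pos": TCP position; "ee_rot": TCP orientation; "wrist_force": force on the tool from outside, world axes, zero at the start; "wrist_torque": the same for the moment, N m; "width": finger opening in m; "finger_force": force on a finger pad.
Only numpy, scipy, OpenCV 4.12 (cv2) and the standard library are available. Lean on these libraries where they do the work, as an engineer would, in place of code of your own. Each camera call takes 0.05 s, during which the arm holds its last target. There are 200 camera calls.

## Working session

There is one attempt and no reset: what is moved stays moved. The work goes in short steps, Python scripts to look and compute and a tool call to move; the robot and the scene stay as the last step left them, time stands still between calls to the robot, and variables do not carry over. Pictures are saved under pics/ and viewed, at most 12 in all, crops included, and the job is handed in when it is done.

Besides the shell and the picture viewer there is one more tool, called after ">>>" by a JSON object that holds its "api" and its "payload". carry_out: Moves the arm, as the interface text tells. Shift numbers are shares of 0.02 m and turn numbers shares of 0.12 rad, none past 1 either way. Its arguments: {"type":"object","properties":{"deltas":{"type":"array","items":{"type":"object","properties":{"dx":{"type":"number"},"dy":{"type":"number"},"dz":{"type":"number"},"wx":{"type":"number"},"wy":{"type":"number"},"wz":{"type":"number"},"gripper":{"type":"number"}}}}},"required":["deltas"]}

```bash
mkdir -p pics
python3 - <<'E'
from bench import robot, eyes
import cv2,numpy as np
o=robot.get_obs();print({k:np.round(v,3) for k,v in o.items()})
for n in("scene","top"):
    c=eyes.get_calibration(n);print(n,c)
    cv2.imwrite(f"pics/{n}0.png",cv2.cvtColor(eyes.snapshot(n),cv2.COLOR_RGB2BGR))
E
```

```text
{'time': np.float64(0.0), 'joint_positions': array([ 1.173,  0.088,  1.372, -0.   ,  1.684, -0.103]), 'qvel': array([ 0.001, -0.   , -0.001, -0.001, -0.001, -0.001]), 'joint_torque': array([-1.0000e-03, -3.4017e+01, -3.0243e+01,  7.2000e-02,  3.3000e-02,
       -0.0000e+00]), 'tool_pos': array([0.16 , 0.526, 0.302]), 'ee_rot': array([-3.139, -0.   ,  2.847]), 'wrist_force': array([ 0.199, -0.432,  0.055]), 'wrist_torque': array([ 0.044,  0.028, -0.053]), 'finger_force': np.float64(0.0), 'width': np.float64(0.094)}
scene {'fovy': 56.44179867607474, 'cx': 318.22968092254547, 'cy': 240.60325093501072, 'k1': -0.033354019833917156, 'R': array([[ 0.72892573, -0.68458686,  0.00284717],
       [-0.48107597, -0.51518407, -0.70933158],
       [ 0.4870659 ,  0.51568034, -0.70486921]]), 't': array([-0.24879675,  0.48793401,  0.62300916])}
top {'fovy': 47.447837503367055, 'cx': 322.48300427181874, 'cy': 234.65728856826905, 'k1': -0.08100056560471194, 'R': array([[-0.02965106, -0.99955948,  0.0012886 ],
       [-0.99580705,  0.02942808, -0.08661587],
       [ 0.08653979, -0.00385145, -0.99624095]]), 't': array([0.21719299, 0.54678585, 1.0669777 ])}
```

View pics/scene0.png

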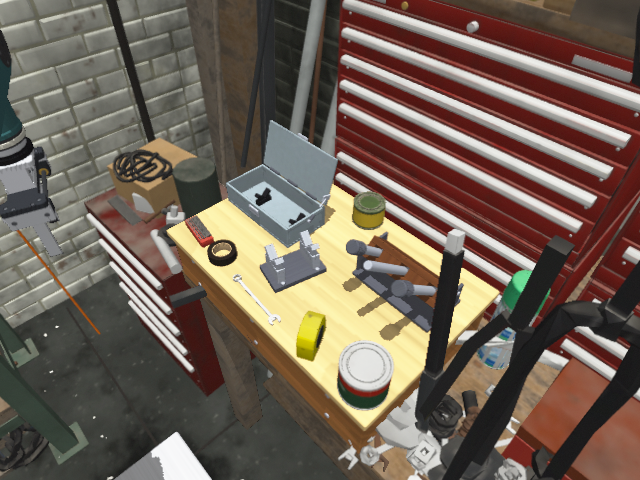

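View pics/top0.png

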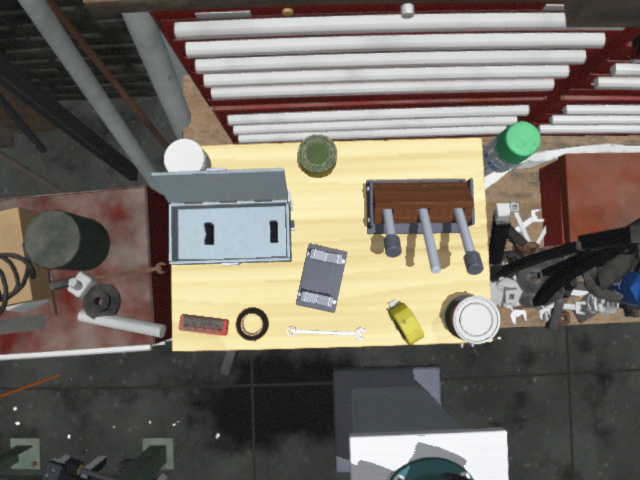

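The top view shows the case at upper left with its lid open, the cradle at (323,277), and the rack at (420,205). There are headed bars at (392,245) and (474,262) and a plain bar in the middle. The right-hand headed bar looks like the long one. I'll enlarge to measure.

```bash
cat > h.py <<'E'
import numpy as np,cv2
from bench import robot,eyes
def K(c):
    f=240/np.tan(np.radians(c["fovy"]/2));return np.array([[f,0,c["cx"]],[0,f,c["cy"]],[0,0,1]])
def ray(c,uv):
    p=cv2.undistortPoints(np.array([[uv]],float),K(c),np.array([c["k1"],0,0,0]))[0,0]
    R=np.array(c["R"]);return -R.T@c["t"],R.T@np.array([*p,1])
def onz(c,uv,z):
    o,d=ray(c,uv);return o+d*(z-o[2])/d[2]
def proj(c,X):
    return cv2.projectPoints(np.array(X,float).reshape(-1,1,3),cv2.Rodrigues(np.array(c["R"]))[0],np.array(c["t"],float),K(c),np.array([c["k1"],0,0,0]))[0][:,0]
def tri(obs):
    A=0;b=0
    for c,uv in obs:
        o,d=ray(c,uv);d/=np.linalg.norm(d);P=np.eye(3)-np.outer(d,d);A=A+P;b=b+P@o
    return np.linalg.solve(A,b)
def crop(src,x,y,w,h,s,out):
    im=cv2.imread(src) if isinstance(src,str) else cv2.cvtColor(src,cv2.COLOR_RGB2BGR)
    cv2.imwrite(out,cv2.resize(im[y:y+h,x:x+w],None,fx=s,fy=s,interpolation=cv2.INTER_CUBIC))
E
python3 - <<'E'
from h import *
a=cv2.imread("pics/top0.png")[160:320,290:490]
cv2.imwrite("pics/t1.png",cv2.resize(a,None,fx=3.75,fy=3.75,interpolation=cv2.INTER_CUBIC))
b=cv2.imread("pics/scene0.png")[190:340,220:470]
cv2.imwrite("pics/s1.png",cv2.resize(b,None,fx=3.2,fy=3.2,interpolation=cv2.INTER_CUBIC))
E
```

```text
(no output)
```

View pics/t1.png

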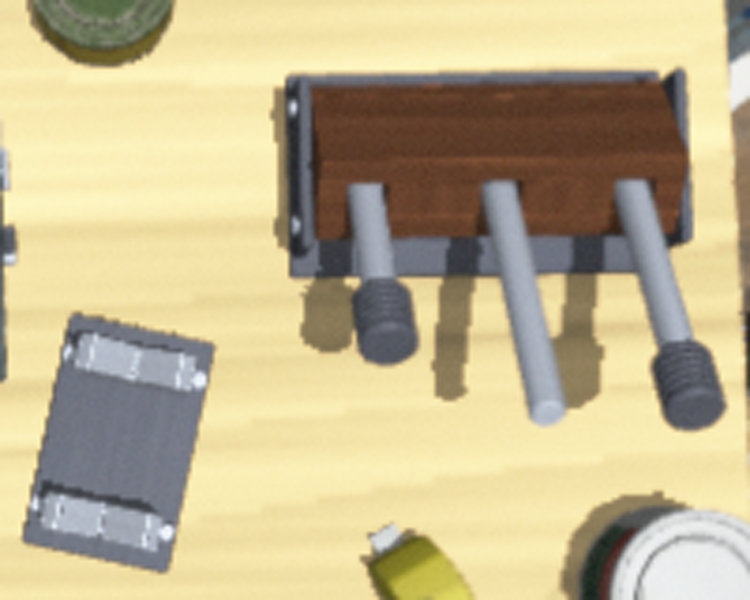

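View pics/s1.png

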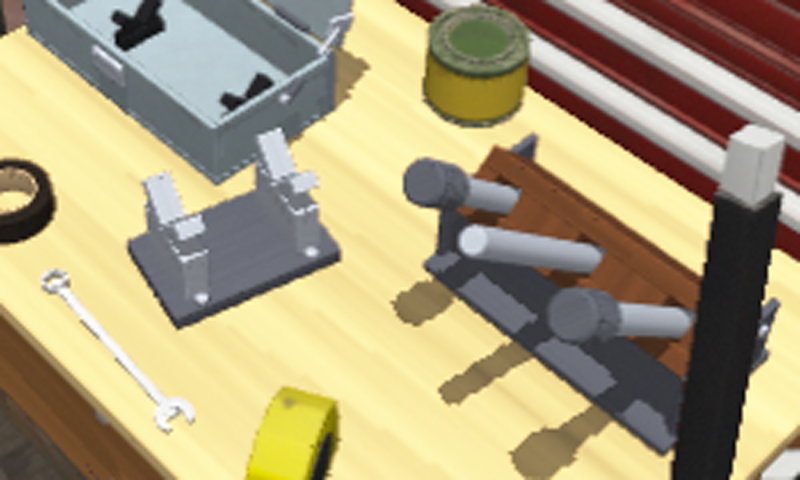

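The long arbor is the right-hand bar. Its head is at top-crop (688,385) and scene-crop (594,313), and the other headed bar is clearly shorter. Next I need a closer look at the case, with both views in one picture.

Run:
```python
from h import *
T=cv2.imread("pics/top0.png");S=cv2.imread("pics/scene0.png")
a=cv2.resize(T[160:275,145:305],None,fx=5,fy=5,interpolation=cv2.INTER_CUBIC)[:,:]
cv2.imwrite("pics/case.png",a)
ct=eyes.get_calibration("top");cs=eyes.get_calibration("scene")
t=lambda u,v:(290+(u+.5)/3.75-.5,160+(v+.5)/3.75-.5)
s=lambda u,v:(220+(u+.5)/3.2-.5,190+(v+.5)/3.2-.5)
for n,a,b in[("headc",(688,385),(594,313)),("endface",(694,409),(574,318)),("hole R",(634,182),(690,322)),("plain end",(547,412),(473,242)),("plain hole",(500,182),(600,258)),("short end",(388,345),(424,184)),("short hole",(366,184),(518,198))]:
    X=tri([(ct,t(*a)),(cs,s(*b))]);print(n,X.round(4),(proj(ct,X)[0]-t(*a)).round(1),(proj(cs,X)[0]-s(*b)).round(1))
print("cradle plate top")
for p in[(72,313),(214,345),(167,572),(23,542)]:print(onz(ct,t(*p),.152).round(4))
for p in[(128,242),(180,328),(340,258)]:print(" s",onz(cs,s(*p),.152).round(4))
print("rack front edge",[onz(ct,t(*p),.146).round(4) for p in[(290,275),(665,273)]])
```

```text
headc [ 0.483  -0.0276  0.2848] [ 1.1 -1.1] [-1.7  0.2]
endface [ 0.4719 -0.0267  0.2901] [ 0.3 -0.3] [-0.4  0. ]
hole R [ 0.577  -0.031   0.2016] [ 0.9 -0.9] [-1.3  0.1]
plain end [0.4722 0.0337 0.2914] [ 0. -0.] [-0.1  0. ]
plain hole [0.5787 0.0297 0.2005] [ 0.8 -0.8] [-1.1  0.1]
short end [0.5027 0.0927 0.2645] [ 0.2 -0.2] [-0.3  0. ]
short hole [0.5796 0.0901 0.2011] [ 0.8 -0.9] [-1.2  0.1]
cradle plate top
[0.5276 0.2258 0.152 ]
[0.5106 0.1598 0.152 ]
[0.4057 0.1851 0.152 ]
[0.4216 0.2516 0.152 ]
 s [0.4235 0.2511 0.152 ]
 s [0.4047 0.1795 0.152 ]
 s [0.5069 0.1558 0.152 ]
rack front edge [array([0.543 , 0.1224, 0.146 ]), array([ 0.5387, -0.0563,  0.146 ])]
```

View pics/case.png

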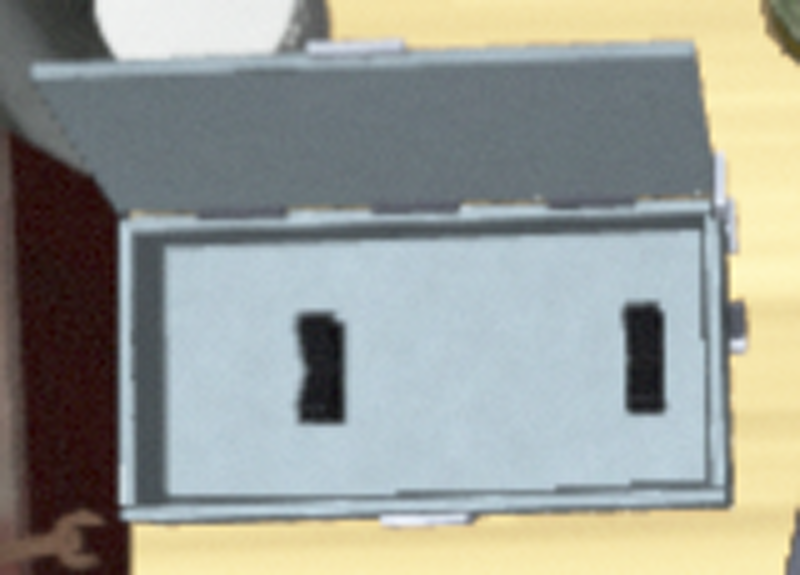

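The case crop shows the rim corners at about (120,213), (720,210), (732,503) and (122,520), and the saddles at (320,368) and (645,358). The roomy end is on the left (+y).

```bash
cat >> h.py <<'E'
from scipy.spatial.transform import Rotation as Ro
def goto(pos,rot,frm=None):
    "units of shift in current tool axes (then turn), and turn units; rot = Rotation or rpy"
    o=robot.get_obs();R0=Ro.from_euler("xyz",o["ee_rot"]);R1=rot if isinstance(rot,Ro) else Ro.from_euler("xyz",rot)
    d=np.array(pos)-o["tool_pos"]
    print("shift(cur axes)",(R0.inv().apply(d)/.02).round(2),"shift(new axes)",(R1.inv().apply(d)/.02).round(2),"turn",((R0.inv()*R1).as_rotvec()/.12).round(2))
E
python3 - <<'E'
from h import *
ct=eyes.get_calibration("top")
t=lambda u,v:(145+(u+.5)/5-.5,160+(v+.5)/5-.5)
for p in[(120,213),(720,210),(732,503),(122,520)]:print(onz(ct,t(*p),.19).round(4))
a=onz(ct,t(320,368),.172);b=onz(ct,t(645,358),.172);print(a,b,np.linalg.norm(a-b),"nest",a+(b-a)*40/114)
goto([.4825,-.027,.45],[np.pi,0,3.118])
E
```

```text
[0.602  0.4631 0.19  ]
[0.5966 0.2575 0.19  ]
[0.4969 0.2559 0.19  ]
[0.497  0.4629 0.19  ]
[0.54843223 0.39837189 0.172     ] [0.54856148 0.28564856 0.172     ] 0.11272340096112043 nest [0.54847758 0.35881984 0.172     ]
shift(cur axes) [-23.48 -21.78  -7.38] shift(new axes) [-16.79 -27.26  -7.42] turn [-0.02 -0.   -2.26]
```

>>> {"api": "carry_out", "payload": {"deltas": [{"dz":-1,"wz":-0.75,"gripper":100},{"dz":-1,"wz":-0.75,"gripper":100},{"dz":-1,"wz":-0.76,"gripper":100},{"dx":-0.6,"dy":-0.97,"dz":-0.16,"gripper":100},{"dx":-0.6,"dy":-0.97,"dz":-0.16,"gripper":100},{"dx":-0.6,"dy":-0.97,"dz":-0.16,"gripper":100},{"dx":-0.6,"dy":-0.97,"dz":-0.16,"gripper":100},{"dx":-0.6,"dy":-0.97,"dz":-0.16,"gripper":100},{"dx":-0.6,"dy":-0.97,"dz":-0.16,"gripper":100},{"dx":-0.6,"dy":-0.97,"dz":-0.16,"gripper":100},{"dx":-0.6,"dy":-0.97,"dz":-0.16,"gripper":100},{"dx":-0.6,"dy":-0.97,"dz":-0.16,"gripper":100},{"dx":-0.6,"dy":-0.97,"dz":-0.16,"gripper":100},{"dx":-0.6,"dy":-0.97,"dz":-0.16,"gripper":100},{"dx":-0.6,"dy":-0.97,"dz":-0.16,"gripper":100},{"dx":-0.6,"dy":-0.97,"dz":-0.16,"gripper":100},{"dx":-0.6,"dy":-0.97,"dz":-0.16,"gripper":100}]}}

```text
invalid input
```

>>> {"api": "carry_out", "payload": {"deltas": [{"dx":-0.6,"dy":-0.97,"dz":-0.16,"gripper":100},{"dx":-0.6,"dy":-0.97,"dz":-0.16,"gripper":100},{"dx":-0.6,"dy":-0.97,"dz":-0.16,"gripper":100},{"dx":-0.6,"dy":-0.97,"dz":-0.16,"gripper":100},{"dx":-0.6,"dy":-0.97,"dz":-0.16,"gripper":100},{"dx":-0.6,"dy":-0.97,"dz":-0.16,"gripper":100},{"dx":-0.6,"dy":-0.97,"dz":-0.16,"gripper":100},{"dx":-0.6,"dy":-0.97,"dz":-0.16,"gripper":100},{"dx":-0.6,"dy":-0.97,"dz":-0.16,"gripper":100},{"dx":-0.6,"dy":-0.97,"dz":-0.16,"gripper":100},{"dx":-0.6,"dy":-0.97,"dz":-0.16,"gripper":100},{"dx":-0.6,"dy":-0.97,"dz":-0.16,"gripper":100},{"dx":-0.6,"dy":-0.97,"dz":-0.16,"gripper":100},{"gripper":100}]}}

```text
invalid input
```

Run:
```python
from h import *
o=robot.get_obs();print(o["time"],o["tool_pos"],o["ee_rot"],o["joint_positions"].round(2),o["width"])
goto([.4825,-.027,.358],[np.pi,0,3.118])
c=eyes.get_calibration("wrist");im=eyes.snapshot("wrist");cv2.imwrite("pics/w1.png",cv2.cvtColor(im,cv2.COLOR_RGB2BGR))
print(proj(c,[[.4825,-.027,.2795],[.4719,-.027,.290],[.577,-.031,.2016]]).round(0))
```

```text
0.1 [0.159681   0.52598526 0.30164671] [-3.13964359e+00 -1.90637847e-04  2.84682324e+00] [ 1.17  0.09  1.37 -0.    1.68 -0.1 ] 0.09375269869204259
shift(cur axes) [-23.48 -21.77  -2.78] shift(new axes) [-16.79 -27.26  -2.82] turn [-0.02 -0.   -2.26]
[[-223.  854.]
 [-245.  866.]
 [ -76.  775.]]
```

View pics/w1.png

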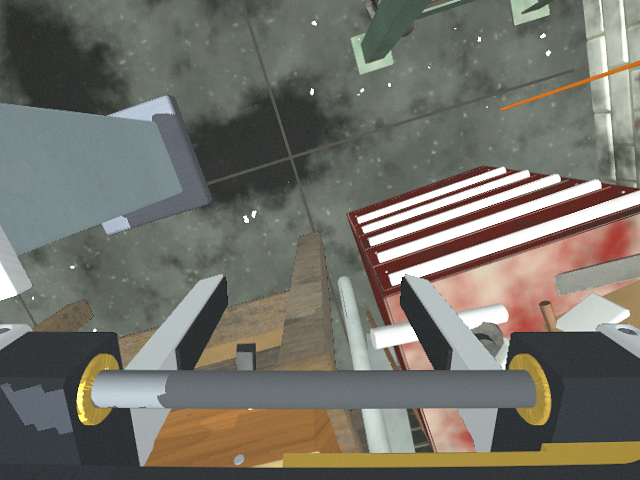

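The move was refused and nothing moved, so this wrist view only shows the start pose. I'll retry with every field present in each row.

>>> {"api": "carry_out", "payload": {"deltas": [{"dx":0,"dy":0,"dz":-1,"wx":0,"wy":0,"wz":-0.75,"gripper":100},{"dx":0,"dy":0,"dz":-1,"wx":0,"wy":0,"wz":-0.75,"gripper":100},{"dx":0,"dy":0,"dz":-1,"wx":0,"wy":0,"wz":-0.76,"gripper":100}]}}

```text
time: 0.4
tool_pos: [0.1597, 0.526, 0.3624]
ee_rot: [-3.14, -0.001, 3.122]
wrist_force: [0.7, 0.3, -0.3]
width: 0.0775
finger_force: 0.0
```

>>> {"api": "carry_out", "payload": {"deltas": [{"dx":-0.6,"dy":-0.97,"dz":-0.16,"wx":0,"wy":0,"wz":0,"gripper":100},{"dx":-0.6,"dy":-0.97,"dz":-0.16,"wx":0,"wy":0,"wz":0,"gripper":100},{"dx":-0.6,"dy":-0.97,"dz":-0.16,"wx":0,"wy":0,"wz":0,"gripper":100},{"dx":-0.6,"dy":-0.97,"dz":-0.16,"wx":0,"wy":0,"wz":0,"gripper":100},{"dx":-0.6,"dy":-0.97,"dz":-0.16,"wx":0,"wy":0,"wz":0,"gripper":100},{"dx":-0.6,"dy":-0.97,"dz":-0.16,"wx":0,"wy":0,"wz":0,"gripper":100},{"dx":-0.6,"dy":-0.97,"dz":-0.16,"wx":0,"wy":0,"wz":0,"gripper":100},{"dx":-0.6,"dy":-0.97,"dz":-0.16,"wx":0,"wy":0,"wz":0,"gripper":100},{"dx":-0.6,"dy":-0.97,"dz":-0.16,"wx":0,"wy":0,"wz":0,"gripper":100},{"dx":-0.6,"dy":-0.97,"dz":-0.16,"wx":0,"wy":0,"wz":0,"gripper":100},{"dx":-0.6,"dy":-0.97,"dz":-0.16,"wx":0,"wy":0,"wz":0,"gripper":100},{"dx":-0.6,"dy":-0.97,"dz":-0.16,"wx":0,"wy":0,"wz":0,"gripper":100},{"dx":-0.6,"dy":-0.97,"dz":-0.16,"wx":0,"wy":0,"wz":0,"gripper":100},{"dx":-0.6,"dy":-0.97,"dz":-0.16,"wx":0,"wy":0,"wz":0,"gripper":100},{"dx":-0.6,"dy":-0.97,"dz":-0.16,"wx":0,"wy":0,"wz":0,"gripper":100},{"dx":-0.6,"dy":-0.97,"dz":-0.16,"wx":0,"wy":0,"wz":0,"gripper":100},{"dx":-0.6,"dy":-0.97,"dz":-0.16,"wx":0,"wy":0,"wz":0,"gripper":100},{"dx":-0.6,"dy":-0.97,"dz":-0.16,"wx":0,"wy":0,"wz":0,"gripper":100},{"dx":-0.6,"dy":-0.97,"dz":-0.16,"wx":0,"wy":0,"wz":0,"gripper":100},{"dx":-0.6,"dy":-0.97,"dz":-0.16,"wx":0,"wy":0,"wz":0,"gripper":100}]}}

```text
time: 2.07
tool_pos: [0.3909, 0.1316, 0.4266]
ee_rot: [3.142, -0.0, 3.118]
wrist_force: [0.4, -0.2, 0.5]
width: 0.0571
finger_force: 0.0
```

>>> {"api": "carry_out", "payload": {"deltas": [{"dx":-0.6,"dy":-0.97,"dz":-0.16,"wx":0,"wy":0,"wz":0,"gripper":100},{"dx":-0.6,"dy":-0.97,"dz":-0.16,"wx":0,"wy":0,"wz":0,"gripper":100},{"dx":-0.6,"dy":-0.97,"dz":-0.16,"wx":0,"wy":0,"wz":0,"gripper":100},{"dx":-0.6,"dy":-0.97,"dz":-0.16,"wx":0,"wy":0,"wz":0,"gripper":100},{"dx":-0.6,"dy":-0.97,"dz":-0.16,"wx":0,"wy":0,"wz":0,"gripper":100},{"dx":-0.6,"dy":-0.97,"dz":-0.16,"wx":0,"wy":0,"wz":0,"gripper":100},{"dx":-0.6,"dy":-0.97,"dz":-0.16,"wx":0,"wy":0,"wz":0,"gripper":100},{"dx":-0.6,"dy":-0.97,"dz":-0.16,"wx":0,"wy":0,"wz":0,"gripper":100},{"dx":0,"dy":0,"dz":0,"wx":0,"wy":0,"wz":0,"gripper":100}]}}

```text
time: 2.82
tool_pos: [0.4844, -0.0275, 0.4512]
ee_rot: [-3.141, -0.001, 3.114]
wrist_force: [-0.4, 0.7, -0.4]
width: 0.0575
finger_force: 0.0
```

Run:
```python
from h import *
o=robot.get_obs();print(o["time"],o["tool_pos"],o["ee_rot"],o["joint_positions"].round(2),o["width"])
goto([.4825,-.027,.358],[np.pi,0,3.118])
c=eyes.get_calibration("wrist");im=eyes.snapshot("wrist");cv2.imwrite("pics/w2.png",cv2.cvtColor(im,cv2.COLOR_RGB2BGR))
print(proj(c,[[.4825,-.027,.2795],[.4719,-.027,.290],[.577,-.031,.2016]]).round(0))
```

```text
2.8167 [ 0.48439994 -0.02752379  0.45123657] [-3.14055794e+00 -1.17041395e-03  3.11380369e+00] [-0.17 -0.04  1.21 -0.    1.97 -1.72] 0.057459221401177235
shift(cur axes) [0.09 0.03 4.66] shift(new axes) [0.1  0.02 4.66] turn [-0.01 -0.01 -0.03]
[[312. 248.]
 [311. 238.]
 [311. 315.]]
```

View pics/w2.png

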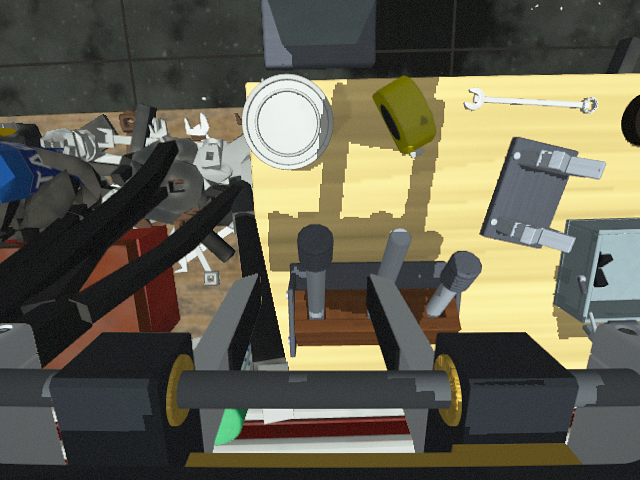

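The wrist view puts the head at (315,242) against a predicted (312,248), so the estimate holds to about 2 mm. Descend and grip.

>>> {"api": "carry_out", "payload": {"deltas": [{"dx":0.1,"dy":0.1,"dz":0.9,"wx":0,"wy":0,"wz":0,"gripper":100},{"dx":0,"dy":0,"dz":0.9,"wx":0,"wy":0,"wz":0,"gripper":100},{"dx":0,"dy":0,"dz":0.9,"wx":0,"wy":0,"wz":0,"gripper":100},{"dx":0,"dy":0,"dz":0.9,"wx":0,"wy":0,"wz":0,"gripper":100},{"dx":0,"dy":0,"dz":0.9,"wx":0,"wy":0,"wz":0,"gripper":100},{"dx":0,"dy":0,"dz":0.15,"wx":0,"wy":0,"wz":0,"gripper":140},{"dx":0,"dy":0,"dz":0,"wx":0,"wy":0,"wz":0,"gripper":160},{"dx":0,"dy":0,"dz":0,"wx":0,"wy":0,"wz":0,"gripper":200},{"dx":0,"dy":0,"dz":0,"wx":0,"wy":0,"wz":0,"gripper":255},{"dx":0,"dy":0,"dz":0,"wx":0,"wy":0,"wz":0,"gripper":255},{"dx":0,"dy":0,"dz":0,"wx":0,"wy":0,"wz":0,"gripper":255}]}}

```text
time: 3.78
tool_pos: [0.4811, -0.0229, 0.3607]
ee_rot: [-3.141, 0.002, 3.118]
wrist_force: [0.4, -1.2, 1.1]
width: 0.0257
finger_force: 30.0
```

>>> {"api": "carry_out", "payload": {"deltas": [{"dx":0.3,"dy":0,"dz":-0.3,"wx":0,"wy":0,"wz":0,"gripper":255},{"dx":0.4,"dy":0,"dz":-0.4,"wx":0,"wy":0,"wz":0,"gripper":255},{"dx":0.5,"dy":0,"dz":-0.5,"wx":0,"wy":0,"wz":0,"gripper":255},{"dx":0.5,"dy":0,"dz":-0.5,"wx":0,"wy":0,"wz":0,"gripper":255},{"dx":0.5,"dy":0,"dz":-0.5,"wx":0,"wy":0,"wz":0,"gripper":255},{"dx":0.5,"dy":0,"dz":-0.5,"wx":0,"wy":0,"wz":0,"gripper":255},{"dx":0.5,"dy":0,"dz":-0.5,"wx":0,"wy":0,"wz":0,"gripper":255},{"dx":0.3,"dy":0,"dz":-0.7,"wx":0,"wy":0,"wz":0,"gripper":255},{"dx":0,"dy":0,"dz":-0.8,"wx":0,"wy":0,"wz":0,"gripper":255},{"dx":0,"dy":0,"dz":0,"wx":0,"wy":0,"wz":0,"gripper":255}]}}

```text
time: 4.62
tool_pos: [0.4101, -0.021, 0.4575]
ee_rot: [-3.14, 0.007, 3.118]
wrist_force: [-0.1, 0.4, -0.1]
width: 0.0254
finger_force: 29.9
```

Run:
```python
from h import *
o=robot.get_obs();print(o["time"],o["tool_pos"],o["wrist_force"],o["width"])
A=eyes.snapshot("top")[180:330,330:490];B=eyes.snapshot("scene")[150:350,300:500]
A=cv2.resize(A,(400,375),interpolation=cv2.INTER_CUBIC);B=cv2.resize(B,(400,400),interpolation=cv2.INTER_CUBIC)[:375]
cv2.imwrite("pics/ab.png",cv2.cvtColor(np.hstack([A,B]),cv2.COLOR_RGB2BGR))
# prediction: target over cradle. tool pitched 45deg fwd, bar yaw -.236
g=o["tool_pos"]+Ro.from_euler("xyz",o["ee_rot"]).apply([0,0,.078]);print("grasp",g)
```

```text
4.6167 [ 0.41012867 -0.0209866   0.4574756 ] [-0.10226734  0.40222012 -0.08952545] 0.025404536798474632
grasp [ 0.41066562 -0.02108481  0.37947751]
```

View pics/ab.png

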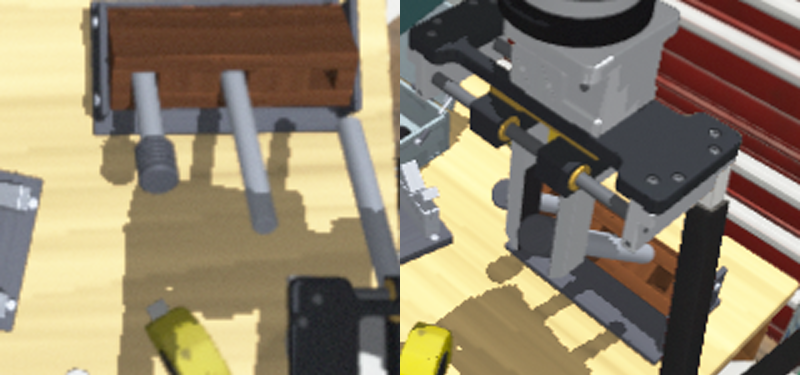

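The arbor is out. The right hole is empty and the bar is held by the head, with its lower end at top px (470.8,228.8) and scene px (425,278). I'll check its tilt.

Run:
```python
from h import *
o=robot.get_obs()
ct=eyes.get_calibration("top");cs=eyes.get_calibration("scene")
X=tri([(ct,(470.8,228.8)),(cs,(425,278))]);print(X,proj(ct,X),proj(cs,X))
R=Ro.from_euler("xyz",o["ee_rot"]);g=o["tool_pos"]+R.apply([0,0,.078]);d=X-g;print("bar end rel grasp",d,np.linalg.norm(d),"tilt deg",np.degrees(np.arctan2(-d[2],np.hypot(d[0],d[1]))))
# target tool orientation: bar level, head dir (-cos,-sin) of yaw -.236; tool x at yaw pi-.236, pitched 45
h=np.pi-.236
for a in(.785,):
    R1=Ro.from_euler("z",h)*Ro.from_euler("y",-a)*Ro.from_euler("x",np.pi)
    print("tool z",R1.apply([0,0,1]))
    if R1.apply([0,0,1])[0]<0:
        R1=Ro.from_euler("z",h)*Ro.from_euler("y",a)*Ro.from_euler("x",np.pi)
        print("tool z",R1.apply([0,0,1]))
    hc=np.array([.393,.222,.202]);tcp=hc+[0,0,.08]-R1.apply([0,0,.078]);print(tcp)
    goto(tcp,R1)
    Rw=Ro.from_euler("z",-.236+.024);print("yaw first:",((R.inv()*Rw*R).as_rotvec()/.12).round(2))
```

```text
[ 0.5344477  -0.03016407  0.26696059] [[470.98994997 228.61580452]] [[424.72837778 278.03240674]]
bar end rel grasp [ 0.12374966 -0.00913362 -0.10905363] 0.16519714711408423 tilt deg 41.310730780721364
tool z [-0.6872327   0.1652666  -0.70738827]
tool z [ 0.6872327  -0.1652666  -0.70738827]
[0.33939585 0.23489079 0.33717628]
shift(cur axes) [ 3.87 12.71  5.83] shift(new axes) [ 8.69 11.61 -0.43] turn [ 0.69 -6.5   1.68]
yaw first: [0.   0.   1.77]
```

>>> {"api": "carry_out", "payload": {"deltas": [{"dx":0,"dy":0,"dz":-0.8,"wx":0,"wy":0,"wz":0.88,"gripper":255},{"dx":0,"dy":0,"dz":-0.5,"wx":0,"wy":0,"wz":0.88,"gripper":255},{"dx":0,"dy":0,"dz":0,"wx":0,"wy":-0.7,"wz":0,"gripper":255},{"dx":0,"dy":0,"dz":0,"wx":0,"wy":-0.8,"wz":0,"gripper":255},{"dx":0,"dy":0,"dz":0,"wx":0,"wy":-0.8,"wz":0,"gripper":255},{"dx":0,"dy":0,"dz":0,"wx":0,"wy":-0.8,"wz":0,"gripper":255},{"dx":0,"dy":0,"dz":0,"wx":0,"wy":-0.8,"wz":0,"gripper":255},{"dx":0,"dy":0,"dz":0,"wx":0,"wy":-0.8,"wz":0,"gripper":255},{"dx":0,"dy":0,"dz":0,"wx":0,"wy":-0.8,"wz":0,"gripper":255},{"dx":0,"dy":0,"dz":0,"wx":0,"wy":-0.7,"wz":0,"gripper":255},{"dx":0,"dy":0,"dz":0,"wx":0,"wy":0,"wz":0,"gripper":255}]}}

```text
time: 5.63
tool_pos: [0.4092, -0.0205, 0.4757]
ee_rot: [-3.141, 0.741, 2.907]
wrist_force: [0.0, 0.2, -1.4]
width: 0.0253
finger_force: 29.9
```

Run:
```python
from h import *
o=robot.get_obs();print(o["joint_positions"].round(2))
R1=Ro.from_euler("xyz",o["ee_rot"]);print(R1.apply([0,0,1]),R1.apply([0,1,0]))
hc=np.array([.393,.222,.202]);tcp=hc+[0,0,.06]-R1.apply([0,0,.078])
goto(tcp,Ro.from_euler("z",np.pi-.236)*Ro.from_euler("y",.74)*Ro.from_euler("x",np.pi))
```

```text
[-0.16 -0.6   1.69 -0.06  1.31 -1.5 ]
[ 0.65628711 -0.15676463 -0.73804612] [ 2.32137154e-01  9.72683046e-01 -1.81123201e-04]
shift(cur axes) [ 9.87 11.61  1.55] shift(new axes) [ 9.88 11.6   1.55] turn [0.01 0.01 0.01]
```

>>> {"api": "carry_out", "payload": {"deltas": [{"dx":0.5,"dy":0.97,"dz":-0.2,"wx":0,"wy":0,"wz":0,"gripper":255},{"dx":0.5,"dy":0.97,"dz":-0.2,"wx":0,"wy":0,"wz":0,"gripper":255},{"dx":0.8,"dy":0.97,"dz":0,"wx":0,"wy":0,"wz":0,"gripper":255},{"dx":0.8,"dy":0.97,"dz":0.1,"wx":0,"wy":0,"wz":0,"gripper":255},{"dx":0.8,"dy":0.97,"dz":0.1,"wx":0,"wy":0,"wz":0,"gripper":255},{"dx":0.9,"dy":0.97,"dz":0.2,"wx":0,"wy":0,"wz":0,"gripper":255},{"dx":0.9,"dy":0.97,"dz":0.2,"wx":0,"wy":0,"wz":0,"gripper":255},{"dx":0.9,"dy":0.97,"dz":0.25,"wx":0,"wy":0,"wz":0,"gripper":255},{"dx":0.9,"dy":0.97,"dz":0.3,"wx":0,"wy":0,"wz":0,"gripper":255},{"dx":0.95,"dy":0.97,"dz":0.3,"wx":0,"wy":0,"wz":0,"gripper":255},{"dx":0.95,"dy":0.97,"dz":0.3,"wx":0,"wy":0,"wz":0,"gripper":255},{"dx":0.95,"dy":0.93,"dz":0.2,"wx":0,"wy":0,"wz":0,"gripper":255},{"dx":0,"dy":0,"dz":0,"wx":0,"wy":0,"wz":0,"gripper":255},{"dx":0,"dy":0,"dz":0,"wx":0,"wy":0,"wz":0,"gripper":255}]}}

```text
time: 6.8
tool_pos: [0.3439, 0.2341, 0.3209]
ee_rot: [-3.134, 0.74, 2.913]
wrist_force: [0.3, -0.1, -1.8]
width: 0.0258
finger_force: 29.9
```

Run:
```python
from h import *
o=robot.get_obs()
R1=Ro.from_euler("xyz",o["ee_rot"]);print("grasp",o["tool_pos"]+R1.apply([0,0,.078]))
hc=np.array([.393,.222,.202]);tcp=hc-R1.apply([0,0,.078])
goto(tcp,Ro.from_euler("z",np.pi-.236)*Ro.from_euler("y",.74)*Ro.from_euler("x",np.pi))
A=eyes.snapshot("top")[200:340,270:380];B=eyes.snapshot("scene")[180:310,230:360]
A=cv2.resize(A,None,fx=3.6,fy=3.6,interpolation=cv2.INTER_CUBIC);B=cv2.resize(B,(404,404),interpolation=cv2.INTER_CUBIC)
B=np.vstack([B,np.zeros((100,404,3),np.uint8)])
cv2.imwrite("pics/ab2.png",cv2.cvtColor(np.hstack([A,B]),cv2.COLOR_RGB2BGR))
```

```text
grasp [0.3950652  0.22158369 0.2632976 ]
shift(cur axes) [2.15 0.01 2.19] shift(new axes) [ 2.14 -0.    2.19] turn [-0.02  0.    0.05]
```

View pics/ab2.png

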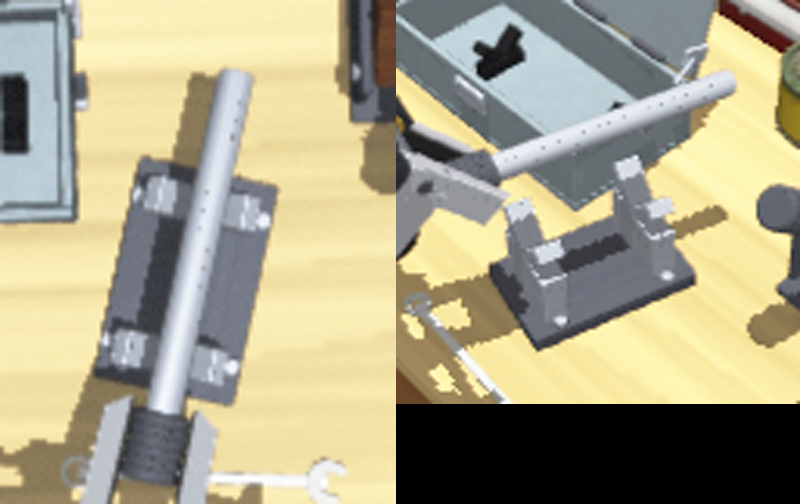

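The bar hangs over the cradle, roughly aligned and near level. Its far end is at top px (335.2,220.4) and scene px (336.8,206.4), which I'll triangulate.

Run:
```python
from h import *
o=robot.get_obs();R1=Ro.from_euler("xyz",o["ee_rot"]);g=o["tool_pos"]+R1.apply([0,0,.078])
ct=eyes.get_calibration("top");cs=eyes.get_calibration("scene")
X=tri([(ct,(335.2,220.6)),(cs,(336.8,206.4))]);print(X,proj(ct,X),proj(cs,X))
d=X-g;print(d,np.linalg.norm(d),"yaw",np.arctan2(d[1],d[0]),"pitch up",np.degrees(np.arctan2(d[2],np.hypot(*d[:2]))))
e=np.array([.972,-.234,0]);n=np.array([.234,.972,0]);c=np.array([.466,.2045,.202])
print("end along/lat/up",(X-c)@e,(X-c)@n,X[2]-c[2]," grasp",(g-c)@e,(g-c)@n)
# cradle V line seen from top crop: block mid-points (notch)
t=lambda u,v:(270+(u+.5)/3.6-.5,200+(v+.5)/3.6-.5)
for p in[(204,205),(171,353)]:
    P=onz(ct,t(*p),.205);print("block mid",P,(P-c)@e,(P-c)@n)
```

```text
[0.55400094 0.18073655 0.26679751] [[335.64685254 220.05868539]] [[336.19136187 206.45825129]]
[ 0.15785442 -0.04006779  0.00063744] 0.16286144627685853 yaw -0.24857776450150798 pitch up 0.22425798114362114
end along/lat/up 0.09109756122666945 -0.0025058517797634447 0.06479751370527709  grasp -0.07171279365137562 -0.0004978906639046092
block mid [0.50055476 0.19636408 0.205     ] 0.03549103087029387 0.00017769916800840918
block mid [0.43319832 0.21351741 0.205     ] -0.03399330363930313 0.0010893266836813414
```

>>> {"api": "carry_out", "payload": {"deltas": [{"dx":0.5,"dy":0,"dz":0.55,"wx":0,"wy":0,"wz":0,"gripper":255},{"dx":0.5,"dy":0,"dz":0.55,"wx":0,"wy":0,"wz":0,"gripper":255},{"dx":0.5,"dy":0,"dz":0.55,"wx":0,"wy":0,"wz":0,"gripper":255},{"dx":0.3,"dy":0,"dz":0.33,"wx":0,"wy":0,"wz":0,"gripper":255},{"dx":0.1,"dy":0,"dz":0.11,"wx":0,"wy":0,"wz":0,"gripper":255},{"dx":0,"dy":0,"dz":0,"wx":0,"wy":0,"wz":0,"gripper":255},{"dx":0,"dy":0,"dz":0,"wx":0,"wy":0,"wz":0,"gripper":255}]}}

```text
time: 7.48
tool_pos: [0.3453, 0.2332, 0.2678]
ee_rot: [3.14, 0.745, 2.905]
wrist_force: [-0.5, 0.5, -1.4]
width: 0.0252
finger_force: 29.9
```

>>> {"api": "carry_out", "payload": {"deltas": [{"dx":0.1,"dy":0,"dz":0.11,"wx":0,"wy":0,"wz":0,"gripper":255},{"dx":0.07,"dy":0,"dz":0.08,"wx":0,"wy":0,"wz":0,"gripper":255},{"dx":0,"dy":0,"dz":0,"wx":0,"wy":0,"wz":0,"gripper":255},{"dx":0,"dy":0,"dz":0,"wx":0,"wy":0,"wz":0,"gripper":255}]}}

```text
time: 7.82
tool_pos: [0.3449, 0.2336, 0.262]
ee_rot: [3.141, 0.745, 2.906]
wrist_force: [0.3, 0.8, -1.3]
width: 0.025
finger_force: 29.9
```

>>> {"api": "carry_out", "payload": {"deltas": [{"dx":0.07,"dy":0,"dz":0.08,"wx":0,"wy":0,"wz":0,"gripper":255},{"dx":0,"dy":0,"dz":0,"wx":0,"wy":0,"wz":0,"gripper":255},{"dx":0,"dy":0,"dz":0,"wx":0,"wy":0,"wz":0,"gripper":255}]}}

```text
time: 8.07
tool_pos: [0.3454, 0.234, 0.2607]
ee_rot: [3.138, 0.746, 2.906]
wrist_force: [1.6, 1.7, 1.8]
width: 0.0253
finger_force: 29.9
```

Contact is felt at the cradle height, so release and back out along the fingers.

>>> {"api": "carry_out", "payload": {"deltas": [{"dx":0,"dy":0,"dz":0,"wx":0,"wy":0,"wz":0,"gripper":180},{"dx":0,"dy":0,"dz":0,"wx":0,"wy":0,"wz":0,"gripper":150},{"dx":0,"dy":0,"dz":0,"wx":0,"wy":0,"wz":0,"gripper":120},{"dx":0,"dy":0,"dz":0,"wx":0,"wy":0,"wz":0,"gripper":100},{"dx":0,"dy":0,"dz":0,"wx":0,"wy":0,"wz":0,"gripper":100},{"dx":0,"dy":0,"dz":-0.4,"wx":0,"wy":0,"wz":0,"gripper":100},{"dx":0,"dy":0,"dz":-0.9,"wx":0,"wy":0,"wz":0,"gripper":100},{"dx":0,"dy":0,"dz":-1,"wx":0,"wy":0,"wz":0,"gripper":100},{"dx":0,"dy":0,"dz":-1,"wx":0,"wy":0,"wz":0,"gripper":100},{"dx":0,"dy":0,"dz":-1,"wx":0,"wy":0,"wz":0,"gripper":100},{"dx":-0.4,"dy":0,"dz":-0.8,"wx":0,"wy":0.6,"wz":0,"gripper":100},{"dx":-0.4,"dy":0,"dz":-0.8,"wx":0,"wy":0.8,"wz":0,"gripper":100},{"dx":0,"dy":0,"dz":0,"wx":0,"wy":0.8,"wz":0,"gripper":100},{"dx":0,"dy":0,"dz":0,"wx":0,"wy":0.8,"wz":0,"gripper":100},{"dx":0,"dy":0,"dz":0,"wx":0,"wy":0.8,"wz":0,"gripper":100},{"dx":0,"dy":0,"dz":0,"wx":0,"wy":0.8,"wz":0,"gripper":100},{"dx":0,"dy":0,"dz":0,"wx":0,"wy":0.8,"wz":0,"gripper":100},{"dx":0,"dy":0,"dz":0,"wx":0,"wy":0.8,"wz":0,"gripper":100},{"dx":0,"dy":0,"dz":0,"wx":0,"wy":0,"wz":0,"gripper":100}]}}

```text
time: 9.65
tool_pos: [0.2812, 0.2484, 0.3574]
ee_rot: [-3.141, -0.002, 2.904]
wrist_force: [0.1, -0.2, -0.7]
width: 0.0574
finger_force: 0.0
```

Run:
```python
from h import *
o=robot.get_obs();print(o["joint_positions"].round(2))
goto([.466,.2045,.36],[np.pi,0,np.pi-.236])
A=eyes.snapshot("top")[200:340,270:380]
cv2.imwrite("pics/a3.png",cv2.cvtColor(cv2.resize(A,None,fx=4,fy=4,interpolation=cv2.INTER_CUBIC),cv2.COLOR_RGB2BGR))
```

```text
[ 0.57 -0.31  1.62  0.    1.83 -0.76]
shift(cur axes) [-9.5   0.04 -0.15] shift(new axes) [-9.5   0.02 -0.13] turn [-0.01 -0.02 -0.02]
```

View pics/a3.png

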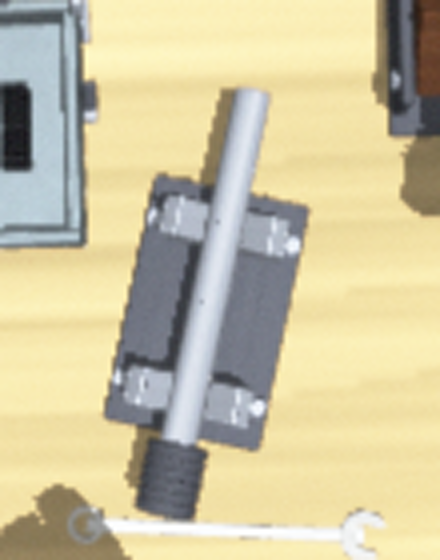

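The arbor lies level in both Vs, with its far end at crop (252,92) and its neck at (184,443). I'll compute the bar's middle and heading.

Run:
```python
from h import *
ct=eyes.get_calibration("top");t=lambda u,v:(270+(u+.5)/4-.5,200+(v+.5)/4-.5)
# top outline points of the shank centre line, axis height .202
a=onz(ct,t(252,92),.202);b=onz(ct,t(184,443),.202);d=b-a;print(a,b,np.linalg.norm(d),np.arctan2(-d[1],-d[0]))
m=a+d/np.linalg.norm(d)*.09;print("mid",m)
m=.5*m+.5*np.array([.466,.2045,.202])
yaw=np.pi+np.arctan2(-d[1],-d[0]);print(yaw)
goto([*m[:2],.36],[np.pi,0,yaw]);
```

```text
[0.55716434 0.1840527  0.202     ] [0.41233278 0.21664982 0.202     ] 0.14845454443581768 -0.22138029756480374
mid [0.46936076 0.20381458 0.202     ]
2.9202123560249893
shift(cur axes) [-9.6   0.04 -0.13] shift(new axes) [-9.6  -0.11 -0.14] turn [-0.01  0.01 -0.13]
```

>>> {"api": "carry_out", "payload": {"deltas": [{"dx":-0.96,"dy":0,"dz":0,"wx":0,"wy":0,"wz":-0.07,"gripper":100},{"dx":-0.96,"dy":0,"dz":0,"wx":0,"wy":0,"wz":0,"gripper":100},{"dx":-0.96,"dy":0,"dz":0,"wx":0,"wy":0,"wz":0,"gripper":100},{"dx":-0.96,"dy":0,"dz":0,"wx":0,"wy":0,"wz":0,"gripper":100},{"dx":-0.96,"dy":0,"dz":0,"wx":0,"wy":0,"wz":0,"gripper":100},{"dx":-0.96,"dy":0,"dz":0,"wx":0,"wy":0,"wz":0,"gripper":100},{"dx":-0.96,"dy":0,"dz":0,"wx":0,"wy":0,"wz":0,"gripper":100},{"dx":-0.96,"dy":0,"dz":0,"wx":0,"wy":0,"wz":0,"gripper":100},{"dx":-0.96,"dy":0,"dz":0,"wx":0,"wy":0,"wz":0,"gripper":100},{"dx":-0.96,"dy":0,"dz":0,"wx":0,"wy":0,"wz":0,"gripper":100},{"dx":0,"dy":0,"dz":0,"wx":0,"wy":0,"wz":0,"gripper":100}]}}

```text
time: 10.62
tool_pos: [0.4683, 0.2055, 0.3566]
ee_rot: [-3.14, 0.002, 2.914]
wrist_force: [0.2, -0.0, -0.4]
width: 0.057
finger_force: 0.0
```

>>> {"api": "carry_out", "payload": {"deltas": [{"dx":0,"dy":0,"dz":0.9,"wx":0,"wy":0,"wz":0,"gripper":100},{"dx":0,"dy":0,"dz":0.9,"wx":0,"wy":0,"wz":0,"gripper":100},{"dx":0,"dy":0,"dz":0.9,"wx":0,"wy":0,"wz":0,"gripper":100},{"dx":0,"dy":0,"dz":0.8,"wx":0,"wy":0,"wz":0,"gripper":100},{"dx":0,"dy":0,"dz":0.3,"wx":0,"wy":0,"wz":0,"gripper":130},{"dx":0,"dy":0,"dz":0,"wx":0,"wy":0,"wz":0,"gripper":170},{"dx":0,"dy":0,"dz":0,"wx":0,"wy":0,"wz":0,"gripper":220},{"dx":0,"dy":0,"dz":0,"wx":0,"wy":0,"wz":0,"gripper":255},{"dx":0,"dy":0,"dz":0,"wx":0,"wy":0,"wz":0,"gripper":255},{"dx":0,"dy":0,"dz":0,"wx":0,"wy":0,"wz":0,"gripper":255},{"dx":0,"dy":0,"dz":0,"wx":0,"wy":0,"wz":0,"gripper":255}]}}

```text
time: 11.53
tool_pos: [0.4672, 0.206, 0.2823]
ee_rot: [3.14, 0.002, 2.915]
wrist_force: [0.4, -0.1, 1.7]
width: 0.015
finger_force: 30.0
```

Once the hand is turned across the case, its body (±88 mm) would hit the open lid if the tool stayed upright. I need to tilt about 18° towards the robot, so I'll regrip 6 mm nearer the fingertips for floor clearance.

>>> {"api": "carry_out", "payload": {"deltas": [{"dx":0,"dy":0,"dz":0,"wx":0,"wy":0,"wz":0,"gripper":190},{"dx":0,"dy":0,"dz":0,"wx":0,"wy":0,"wz":0,"gripper":170},{"dx":0,"dy":0,"dz":0,"wx":0,"wy":0,"wz":0,"gripper":170},{"dx":0,"dy":0,"dz":-0.3,"wx":0,"wy":0,"wz":0,"gripper":170},{"dx":0,"dy":0,"dz":0,"wx":0,"wy":0,"wz":0,"gripper":170},{"dx":0,"dy":0,"dz":0,"wx":0,"wy":0,"wz":0,"gripper":220},{"dx":0,"dy":0,"dz":0,"wx":0,"wy":0,"wz":0,"gripper":255},{"dx":0,"dy":0,"dz":0,"wx":0,"wy":0,"wz":0,"gripper":255},{"dx":0,"dy":0,"dz":0,"wx":0,"wy":0,"wz":0,"gripper":255},{"dx":0,"dy":0,"dz":0,"wx":0,"wy":0,"wz":0,"gripper":255}]}}

```text
time: 12.37
tool_pos: [0.467, 0.2061, 0.2874]
ee_rot: [3.14, 0.0, 2.915]
wrist_force: [0.2, 2.2, -0.0]
width: 0.0148
finger_force: 30.0
```

>>> {"api": "carry_out", "payload": {"deltas": [{"dx":0,"dy":0,"dz":-0.4,"wx":0,"wy":0,"wz":0,"gripper":255},{"dx":0,"dy":0,"dz":-0.9,"wx":0,"wy":0,"wz":0,"gripper":255},{"dx":0,"dy":0,"dz":-0.9,"wx":0,"wy":0,"wz":0,"gripper":255},{"dx":0,"dy":0,"dz":-0.9,"wx":0,"wy":0,"wz":0.3,"gripper":255},{"dx":0,"dy":0,"dz":-0.9,"wx":0,"wy":0,"wz":0.6,"gripper":255},{"dx":0,"dy":0,"dz":-0.9,"wx":0,"wy":0,"wz":0.9,"gripper":255},{"dx":0,"dy":0,"dz":-0.7,"wx":0,"wy":0,"wz":0.95,"gripper":255},{"dx":0,"dy":0,"dz":0,"wx":0,"wy":0,"wz":0.95,"gripper":255},{"dx":0,"dy":0,"dz":0,"wx":0,"wy":0,"wz":0.95,"gripper":255},{"dx":0,"dy":0,"dz":0,"wx":0,"wy":0,"wz":0.95,"gripper":255},{"dx":0,"dy":0,"dz":0,"wx":0,"wy":0,"wz":0.95,"gripper":255},{"dx":0,"dy":0,"dz":0,"wx":0,"wy":0,"wz":0.95,"gripper":255},{"dx":0,"dy":0,"dz":0,"wx":0,"wy":0,"wz":0.95,"gripper":255},{"dx":0,"dy":0,"dz":0,"wx":0,"wy":0,"wz":0.95,"gripper":255},{"dx":0,"dy":0,"dz":0,"wx":0,"wy":0,"wz":0.95,"gripper":255},{"dx":0,"dy":0,"dz":0,"wx":0,"wy":0,"wz":0.7,"gripper":255},{"dx":0,"dy":0,"dz":0,"wx":0,"wy":0,"wz":0.25,"gripper":255},{"dx":0,"dy":0,"dz":0,"wx":0,"wy":0,"wz":0,"gripper":255}]}}

```text
time: 13.87
tool_pos: [0.4667, 0.2053, 0.3993]
ee_rot: [-3.141, 0.001, 1.558]
wrist_force: [0.1, 0.3, -1.1]
width: 0.0152
finger_force: 30.0
```

Run:
```python
from h import *
o=robot.get_obs();print(o["joint_positions"].round(2))
R0=Ro.from_euler("xyz",[np.pi,0,np.pi/2-.01])
for s in(1,-1):
    R1=R0*Ro.from_euler("x",s*.314);z=R1.apply([0,0,1])
    if z[0]>0: break
print(s,z,R1.apply([0,1,0]))
n=np.array([.548,.359,.172])
goto(n+[0,0,.10]-.0854*z,R1)
# where bar ends appear now: take scene+top crops and save for measuring
for k in("top","scene"):cv2.imwrite(f"pics/{k}4.png",cv2.cvtColor(eyes.snapshot(k),cv2.COLOR_RGB2BGR))
```

```text
[ 0.3  -0.    1.27 -0.    1.87  0.32]
-1 [ 0.30885008 -0.0030886  -0.95110572] [ 0.95105817 -0.0095109   0.30886552]
shift(cur axes) [7.73 2.65 2.3 ] shift(new axes) [7.72 1.83 3.02] turn [-2.62  0.01 -0.02]
```

>>> {"api": "carry_out", "payload": {"deltas": [{"dx":0,"dy":0,"dz":0,"wx":-0.87,"wy":0,"wz":0,"gripper":255},{"dx":0,"dy":0,"dz":0,"wx":-0.87,"wy":0,"wz":0,"gripper":255},{"dx":0,"dy":0,"dz":0,"wx":-0.88,"wy":0,"wz":0,"gripper":255},{"dx":0.86,"dy":0.2,"dz":0.33,"wx":0,"wy":0,"wz":0,"gripper":255},{"dx":0.86,"dy":0.2,"dz":0.33,"wx":0,"wy":0,"wz":0,"gripper":255},{"dx":0.86,"dy":0.2,"dz":0.33,"wx":0,"wy":0,"wz":0,"gripper":255},{"dx":0.86,"dy":0.2,"dz":0.33,"wx":0,"wy":0,"wz":0,"gripper":255},{"dx":0.86,"dy":0.2,"dz":0.33,"wx":0,"wy":0,"wz":0,"gripper":255},{"dx":0.86,"dy":0.2,"dz":0.33,"wx":0,"wy":0,"wz":0,"gripper":255},{"dx":0.86,"dy":0.2,"dz":0.33,"wx":0,"wy":0,"wz":0,"gripper":255},{"dx":0.86,"dy":0.2,"dz":0.33,"wx":0,"wy":0,"wz":0,"gripper":255},{"dx":0.86,"dy":0.2,"dz":0.33,"wx":0,"wy":0,"wz":0,"gripper":255},{"dx":0,"dy":0,"dz":0,"wx":0,"wy":0,"wz":0,"gripper":255},{"dx":0,"dy":0,"dz":0,"wx":0,"wy":0,"wz":0,"gripper":255}]}}

```text
time: 15.13
tool_pos: [0.521, 0.3601, 0.3526]
ee_rot: [2.83, 0.002, 1.56]
wrist_force: [0.5, 0.3, -0.5]
width: 0.0152
finger_force: 30.0
```

Run:
```python
from h import *
o=robot.get_obs();R1=Ro.from_euler("xyz",o["ee_rot"]);z=R1.apply([0,0,1]);print("bar mid",o["tool_pos"]+.0854*z)
n=np.array([.548,.359,.172])
goto(n-.0854*z,R1)
ct=eyes.get_calibration("top");cs=eyes.get_calibration("scene")
m=o["tool_pos"]+.0854*z;h=R1.apply([1,0,0]);print(h)
for c in(ct,cs):print(proj(c,[m+.09*h,m-.09*h]).round(0))
A=eyes.snapshot("top")[170:275,150:310];B=eyes.snapshot("scene")[120:250,200:360]
cv2.imwrite("pics/ab5.png",cv2.cvtColor(np.vstack([cv2.resize(A,(480,315),interpolation=cv2.INTER_CUBIC),cv2.resize(B,(480,390),interpolation=cv2.INTER_CUBIC)])[:,:],cv2.COLOR_RGB2BGR)[:600] if 0 else cv2.cvtColor(np.hstack([cv2.resize(A,None,fx=2.5,fy=2.5,interpolation=cv2.INTER_CUBIC),cv2.resize(B[:105],None,fx=2.5,fy=2.5,interpolation=cv2.INTER_CUBIC)]),cv2.COLOR_RGB2BGR))
```

```text
bar mid [0.54723646 0.35960222 0.27129053]
shift(cur axes) [-0.02 -1.49  4.74] shift(new axes) [-0.02 -1.49  4.74] turn [0. 0. 0.]
[ 0.01038954  0.99994336 -0.00230748]
[[163. 229.]
 [278. 226.]]
[[243. 145.]
 [300. 184.]]
```

>>> {"api": "carry_out", "payload": {"deltas": [{"dx":0,"dy":-0.27,"dz":0.85,"wx":0,"wy":0,"wz":0,"gripper":255},{"dx":0,"dy":-0.27,"dz":0.85,"wx":0,"wy":0,"wz":0,"gripper":255},{"dx":0,"dy":-0.27,"dz":0.85,"wx":0,"wy":0,"wz":0,"gripper":255},{"dx":0,"dy":-0.27,"dz":0.85,"wx":0,"wy":0,"wz":0,"gripper":255},{"dx":0,"dy":-0.13,"dz":0.4,"wx":0,"wy":0,"wz":0,"gripper":255},{"dx":0,"dy":-0.1,"dz":0.3,"wx":0,"wy":0,"wz":0,"gripper":255},{"dx":0,"dy":0,"dz":0,"wx":0,"wy":0,"wz":0,"gripper":255},{"dx":0,"dy":0,"dz":0,"wx":0,"wy":0,"wz":0,"gripper":255}]}}

```text
time: 15.9
tool_pos: [0.5219, 0.3596, 0.2689]
ee_rot: [2.826, -0.001, 1.559]
wrist_force: [0.1, 0.2, -1.7]
width: 0.015
finger_force: 30.0
```

Run:
```python
from h import *
o=robot.get_obs();R1=Ro.from_euler("xyz",o["ee_rot"]);z=R1.apply([0,0,1]);print("bar mid",o["tool_pos"]+.0854*z,o["wrist_force"])
goto(np.array([.548,.359,.172])-.0854*z,R1)
```

```text
bar mid [0.5484407  0.35932728 0.18773991] [ 0.05478919  0.24278835 -1.73158396]
shift(cur axes) [-0.02 -0.27  0.74] shift(new axes) [-0.02 -0.27  0.74] turn [0. 0. 0.]
```

>>> {"api": "carry_out", "payload": {"deltas": [{"dx":0,"dy":-0.11,"dz":0.34,"wx":0,"wy":0,"wz":0,"gripper":255},{"dx":0,"dy":-0.08,"dz":0.25,"wx":0,"wy":0,"wz":0,"gripper":255},{"dx":0,"dy":0,"dz":0,"wx":0,"wy":0,"wz":0,"gripper":255},{"dx":0,"dy":0,"dz":0,"wx":0,"wy":0,"wz":0,"gripper":255}]}}

```text
time: 16.23
tool_pos: [0.5219, 0.3599, 0.2556]
ee_rot: [2.827, -0.0, 1.559]
wrist_force: [0.4, 0.3, -1.4]
width: 0.015
finger_force: 30.0
```

>>> {"api": "carry_out", "payload": {"deltas": [{"dx":0,"dy":-0.03,"dz":0.08,"wx":0,"wy":0,"wz":0,"gripper":255},{"dx":0,"dy":0,"dz":0,"wx":0,"wy":0,"wz":0,"gripper":255},{"dx":0,"dy":-0.02,"dz":0.06,"wx":0,"wy":0,"wz":0,"gripper":255},{"dx":0,"dy":0,"dz":0,"wx":0,"wy":0,"wz":0,"gripper":255},{"dx":0,"dy":0,"dz":0,"wx":0,"wy":0,"wz":0,"gripper":255}]}}

```text
time: 16.65
tool_pos: [0.5224, 0.3599, 0.254]
ee_rot: [2.824, -0.001, 1.559]
wrist_force: [0.9, -0.1, 3.6]
width: 0.0153
finger_force: 30.0
```

Contact is at the right height, so release and retreat.

>>> {"api": "carry_out", "payload": {"deltas": [{"dx":0,"dy":0,"dz":0,"wx":0,"wy":0,"wz":0,"gripper":200},{"dx":0,"dy":0,"dz":0,"wx":0,"wy":0,"wz":0,"gripper":180},{"dx":0,"dy":0,"dz":0,"wx":0,"wy":0,"wz":0,"gripper":170},{"dx":0,"dy":0,"dz":0,"wx":0,"wy":0,"wz":0,"gripper":170},{"dx":0,"dy":0,"dz":-0.4,"wx":0,"wy":0,"wz":0,"gripper":170},{"dx":0,"dy":0,"dz":-0.9,"wx":0,"wy":0,"wz":0,"gripper":170},{"dx":0,"dy":0.27,"dz":-0.85,"wx":0,"wy":0,"wz":0,"gripper":170},{"dx":0,"dy":0.27,"dz":-0.85,"wx":0,"wy":0,"wz":0,"gripper":200},{"dx":0,"dy":0.27,"dz":-0.85,"wx":0,"wy":0,"wz":0,"gripper":255},{"dx":0,"dy":0.27,"dz":-0.85,"wx":0,"wy":0,"wz":0,"gripper":255},{"dx":0,"dy":0.27,"dz":-0.85,"wx":0,"wy":0,"wz":0,"gripper":255},{"dx":0,"dy":0.27,"dz":-0.85,"wx":0,"wy":0,"wz":0,"gripper":255},{"dx":0,"dy":0,"dz":-1,"wx":0,"wy":0,"wz":0,"gripper":255},{"dx":0,"dy":0,"dz":-1,"wx":0,"wy":0,"wz":0,"gripper":255},{"dx":0,"dy":0,"dz":-1,"wx":0,"wy":0,"wz":0,"gripper":255},{"dx":0,"dy":0,"dz":-1,"wx":0,"wy":0,"wz":0,"gripper":255},{"dx":0,"dy":0,"dz":0,"wx":0,"wy":0,"wz":0,"gripper":255}]}}

```text
time: 18.07
tool_pos: [0.4872, 0.3605, 0.4666]
ee_rot: [2.82, -0.006, 1.56]
wrist_force: [0.4, 0.1, 1.4]
width: 0.0006
finger_force: 0.0
```

Run:
```python
from h import *
o=robot.get_obs();print(o["joint_positions"].round(2))
A=eyes.snapshot("top")[155:280,145:305];B=eyes.snapshot("scene")[110:250,210:370]
cv2.imwrite("pics/ab6.png",cv2.cvtColor(np.hstack([cv2.resize(A,(400,312),interpolation=cv2.INTER_CUBIC),cv2.resize(B,(400,350),interpolation=cv2.INTER_CUBIC)[:312]]),cv2.COLOR_RGB2BGR))
```

```text
[ 0.62  0.09  1.07 -0.18  1.71  0.58]
```

View pics/ab6.png

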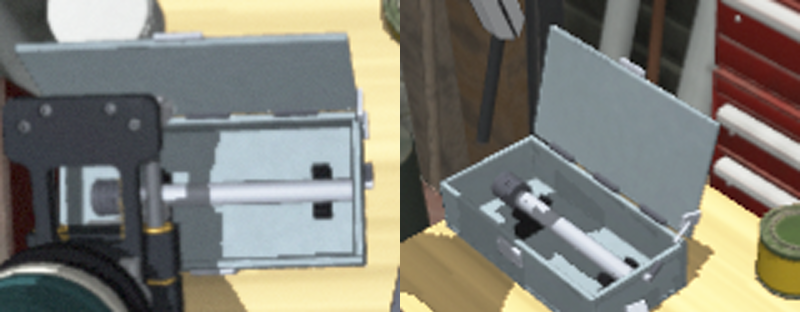

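The arbor lies in both saddles with its head at the roomy (left) end, inside the walls, and the lid is still open. For the lid, I'll turn the hand so its narrow side faces the lid and reach behind it with shut fingers. First I'll work out the approach and the distance to the back wall.

Run:
```python
from h import *
ct=eyes.get_calibration("top");cs=eyes.get_calibration("scene")
print("riser back",onz(ct,(330,142),.14),"front",onz(ct,(330,348),.14))
t=lambda u,v:(145+(u+.5)/2.5-.5,155+(v+.5)/2.5-.5); s=lambda u,v:(210+(u+.5)/2.5-.5,110+(v+.5)/2.5-.5)
print("lid corners tri R",tri([(ct,t(346,37)),(cs,s(718-400,125))]))
print("white tin top",onz(ct,(185,158),.19), onz(ct,(185,158),.209),"green tin",onz(ct,(318,155),.191))
goto([.664,.32,.43],[np.pi,0,np.pi])
```

```text
riser back [0.71110263 0.18273282 0.14      ] front [0.34260911 0.19408912 0.14      ]
lid corners tri R [0.631551   0.25860862 0.2909494 ]
white tin top [0.67805998 0.43444776 0.19      ] [0.67352783 0.42971181 0.209     ] green tin [0.67563944 0.20517958 0.191     ]
shift(cur axes) [-1.92  7.9   4.23] shift(new axes) [-8.81 -2.02  1.57] turn [  2.07   2.07 -13.06]
```

>>> {"api": "carry_out", "payload": {"deltas": [{"dx":0,"dy":0,"dz":0,"wx":0.88,"wy":0,"wz":0,"gripper":255},{"dx":0,"dy":0,"dz":0,"wx":0.88,"wy":0,"wz":0,"gripper":255},{"dx":0,"dy":0,"dz":0,"wx":0.88,"wy":0,"wz":0,"gripper":255},{"dx":0,"dy":0,"dz":0,"wx":0,"wy":0,"wz":-0.94,"gripper":255},{"dx":0,"dy":0,"dz":0,"wx":0,"wy":0,"wz":-0.94,"gripper":255},{"dx":0,"dy":0,"dz":0,"wx":0,"wy":0,"wz":-0.94,"gripper":255},{"dx":0,"dy":0,"dz":0,"wx":0,"wy":0,"wz":-0.94,"gripper":255},{"dx":0,"dy":0,"dz":0,"wx":0,"wy":0,"wz":-0.94,"gripper":255},{"dx":0,"dy":0,"dz":0,"wx":0,"wy":0,"wz":-0.94,"gripper":255},{"dx":0,"dy":0,"dz":0,"wx":0,"wy":0,"wz":-0.94,"gripper":255},{"dx":0,"dy":0,"dz":0,"wx":0,"wy":0,"wz":-0.94,"gripper":255},{"dx":0,"dy":0,"dz":0,"wx":0,"wy":0,"wz":-0.94,"gripper":255},{"dx":0,"dy":0,"dz":0,"wx":0,"wy":0,"wz":-0.94,"gripper":255},{"dx":0,"dy":0,"dz":0,"wx":0,"wy":0,"wz":-0.94,"gripper":255},{"dx":0,"dy":0,"dz":0,"wx":0,"wy":0,"wz":-0.94,"gripper":255},{"dx":0,"dy":0,"dz":0,"wx":0,"wy":0,"wz":-0.94,"gripper":255},{"dx":0,"dy":0,"dz":0,"wx":0,"wy":0,"wz":-0.94,"gripper":255},{"dx":0,"dy":0,"dz":0,"wx":0,"wy":0,"wz":0,"gripper":255}]}}

```text
time: 19.67
tool_pos: [0.4884, 0.3601, 0.4577]
ee_rot: [-3.139, -0.006, 3.14]
wrist_force: [0.7, 0.5, 0.2]
width: 0.0002
finger_force: 0.0
```

Run:
```python
from h import *
print(robot.get_obs()["joint_positions"].round(2));goto([.664,.32,.43],[np.pi,0,np.pi])
```

```text
[ 0.54  0.25  0.88  0.    2.02 -1.03]
shift(cur axes) [-8.79 -1.99  1.34] shift(new axes) [-8.78 -2.01  1.39] turn [-0.02 -0.05 -0.02]
```

>>> {"api": "carry_out", "payload": {"deltas": [{"dx":-0.88,"dy":-0.2,"dz":0.1,"wx":0,"wy":0,"wz":0,"gripper":255},{"dx":-0.88,"dy":-0.2,"dz":0.1,"wx":0,"wy":0,"wz":0,"gripper":255},{"dx":-0.88,"dy":-0.2,"dz":0.1,"wx":0,"wy":0,"wz":0,"gripper":255},{"dx":-0.88,"dy":-0.2,"dz":0.1,"wx":0,"wy":0,"wz":0,"gripper":255},{"dx":-0.88,"dy":-0.2,"dz":0.1,"wx":0,"wy":0,"wz":0,"gripper":255},{"dx":-0.88,"dy":-0.2,"dz":0.1,"wx":0,"wy":0,"wz":0,"gripper":255},{"dx":-0.88,"dy":-0.2,"dz":0.1,"wx":0,"wy":0,"wz":0,"gripper":255},{"dx":-0.88,"dy":-0.2,"dz":0.1,"wx":0,"wy":0,"wz":0,"gripper":255},{"dx":-0.88,"dy":-0.2,"dz":0.1,"wx":0,"wy":0,"wz":0,"gripper":255},{"dx":-0.88,"dy":-0.2,"dz":0.1,"wx":0,"wy":0,"wz":0,"gripper":255},{"dx":0,"dy":0,"dz":0,"wx":0,"wy":0,"wz":0,"gripper":255},{"dx":0,"dy":0,"dz":0,"wx":0,"wy":0,"wz":0,"gripper":255}]}}

```text
time: 20.67
tool_pos: [0.665, 0.3193, 0.4364]
ee_rot: [-3.14, -0.007, 3.135]
wrist_force: [-1.1, 0.3, -0.3]
width: 0.0003
finger_force: 0.0
```

>>> {"api": "carry_out", "payload": {"deltas": [{"dx":0,"dy":0,"dz":0.7,"wx":0,"wy":0,"wz":0,"gripper":255},{"dx":0,"dy":0,"dz":0.7,"wx":0,"wy":0,"wz":0,"gripper":255},{"dx":0,"dy":0,"dz":0.7,"wx":0,"wy":0,"wz":0,"gripper":255},{"dx":0,"dy":0,"dz":0.7,"wx":0,"wy":0,"wz":0,"gripper":255},{"dx":0,"dy":0,"dz":0.7,"wx":0,"wy":0,"wz":0,"gripper":255},{"dx":0,"dy":0,"dz":0,"wx":0,"wy":0,"wz":0,"gripper":255},{"dx":0.5,"dy":0,"dz":0,"wx":0,"wy":0,"wz":0,"gripper":255},{"dx":0.5,"dy":0,"dz":0,"wx":0,"wy":0,"wz":0,"gripper":255},{"dx":0.5,"dy":0,"dz":0,"wx":0,"wy":0,"wz":0,"gripper":255},{"dx":0.3,"dy":0,"dz":0,"wx":0,"wy":0,"wz":0,"gripper":255},{"dx":0.3,"dy":0,"dz":0,"wx":0,"wy":0,"wz":0,"gripper":255}]}}

```text
time: 21.58
tool_pos: [0.6211, 0.32, 0.3722]
ee_rot: [3.14, 0.001, 3.138]
wrist_force: [1.2, 0.4, 2.5]
width: 0.0006
finger_force: 1.0
```

>>> {"api": "carry_out", "payload": {"deltas": [{"dx":0.35,"dy":0,"dz":0.15,"wx":0,"wy":0,"wz":0,"gripper":255},{"dx":0.43,"dy":0,"dz":0.1,"wx":0,"wy":0,"wz":0,"gripper":255},{"dx":0.43,"dy":0,"dz":0.02,"wx":0,"wy":0,"wz":0,"gripper":255},{"dx":0.38,"dy":0,"dz":0.09,"wx":0,"wy":0,"wz":0,"gripper":255},{"dx":0.38,"dy":0,"dz":0.09,"wx":0,"wy":0,"wz":0,"gripper":255}]}}

```text
time: 22.0
tool_pos: [0.5827, 0.3199, 0.3618]
ee_rot: [3.141, 0.002, 3.137]
wrist_force: [4.7, -0.2, -2.5]
width: 0.0004
finger_force: 1.9
```

>>> {"api": "carry_out", "payload": {"deltas": [{"dx":0.36,"dy":0,"dz":0.17,"wx":0,"wy":0,"wz":0,"gripper":255},{"dx":0.36,"dy":0,"dz":0.17,"wx":0,"wy":0,"wz":0,"gripper":255},{"dx":0.31,"dy":0,"dz":0.23,"wx":0,"wy":0,"wz":0,"gripper":255},{"dx":0.31,"dy":0,"dz":0.23,"wx":0,"wy":0,"wz":0,"gripper":255},{"dx":0.26,"dy":0,"dz":0.29,"wx":0,"wy":0,"wz":0,"gripper":255},{"dx":0.26,"dy":0,"dz":0.29,"wx":0,"wy":0,"wz":0,"gripper":255}]}}

```text
time: 22.5
tool_pos: [0.545, 0.32, 0.3341]
ee_rot: [3.141, -0.0, 3.138]
wrist_force: [2.9, -0.2, 0.8]
width: 0.0006
finger_force: 1.0
```

>>> {"api": "carry_out", "payload": {"deltas": [{"dx":0.2,"dy":0,"dz":0.34,"wx":0,"wy":0,"wz":0,"gripper":255},{"dx":0.2,"dy":0,"dz":0.34,"wx":0,"wy":0,"wz":0,"gripper":255},{"dx":0.13,"dy":0,"dz":0.37,"wx":0,"wy":0,"wz":0,"gripper":255},{"dx":0.13,"dy":0,"dz":0.37,"wx":0,"wy":0,"wz":0,"gripper":255},{"dx":0.05,"dy":0,"dz":0.25,"wx":0,"wy":0,"wz":0,"gripper":255},{"dx":0,"dy":0,"dz":0,"wx":0,"wy":0,"wz":0,"gripper":255}]}}

```text
time: 23.0
tool_pos: [0.53, 0.32, 0.298]
ee_rot: [-3.14, -0.006, 3.139]
wrist_force: [0.5, 0.4, -0.2]
width: 0.0005
finger_force: 0.0
```

>>> {"api": "carry_out", "payload": {"deltas": [{"dx":0,"dy":0,"dz":-0.5,"wx":0,"wy":0,"wz":0,"gripper":255},{"dx":0.5,"dy":0.9,"dz":0,"wx":0,"wy":0,"wz":0,"gripper":255},{"dx":0.5,"dy":0.9,"dz":0,"wx":0,"wy":0,"wz":0,"gripper":255},{"dx":0,"dy":0,"dz":0.4,"wx":0,"wy":0,"wz":0,"gripper":255},{"dx":0,"dy":0,"dz":0.2,"wx":0,"wy":0,"wz":0,"gripper":255},{"dx":0,"dy":0,"dz":0.1,"wx":0,"wy":0,"wz":0,"gripper":255},{"dx":0,"dy":0,"dz":0.1,"wx":0,"wy":0,"wz":0,"gripper":255},{"dx":0,"dy":0,"dz":0,"wx":0,"wy":0,"wz":0,"gripper":255}]}}

```text
time: 23.67
tool_pos: [0.5114, 0.3554, 0.2946]
ee_rot: [-3.142, -0.002, 3.137]
wrist_force: [-0.8, -0.3, -0.6]
width: 0.0006
finger_force: 0.0
```

>>> {"api": "carry_out", "payload": {"deltas": [{"dx":0,"dy":0,"dz":0.08,"wx":0,"wy":0,"wz":0,"gripper":255},{"dx":0,"dy":0,"dz":0.08,"wx":0,"wy":0,"wz":0,"gripper":255},{"dx":0,"dy":0,"dz":0,"wx":0,"wy":0,"wz":0,"gripper":255}]}}

```text
time: 23.92
tool_pos: [0.5113, 0.3554, 0.2943]
ee_rot: [3.14, 0.001, 3.137]
wrist_force: [-2.5, -2.4, 8.4]
width: 0.0005
finger_force: 4.5
```

The lid is firm at 0.197 m, exactly its shut height. One slightly harder press, then withdraw.

>>> {"api": "carry_out", "payload": {"deltas": [{"dx":0,"dy":0,"dz":0.06,"wx":0,"wy":0,"wz":0,"gripper":255},{"dx":0,"dy":0,"dz":0,"wx":0,"wy":0,"wz":0,"gripper":255},{"dx":0,"dy":0,"dz":0,"wx":0,"wy":0,"wz":0,"gripper":255}]}}

```text
time: 24.17
tool_pos: [0.5112, 0.3553, 0.2943]
ee_rot: [3.14, 0.002, 3.137]
wrist_force: [-3.0, -2.0, 11.0]
width: 0.0004
finger_force: 5.8
```

>>> {"api": "carry_out", "payload": {"deltas": [{"dx":0,"dy":0,"dz":-0.4,"wx":0,"wy":0,"wz":0,"gripper":255},{"dx":0,"dy":0,"dz":-0.9,"wx":0,"wy":0,"wz":0,"gripper":255},{"dx":0,"dy":0,"dz":-0.9,"wx":0,"wy":0,"wz":0,"gripper":255},{"dx":0,"dy":0,"dz":-0.9,"wx":0,"wy":0,"wz":0,"gripper":255},{"dx":0,"dy":0,"dz":-0.9,"wx":0,"wy":0,"wz":0,"gripper":255},{"dx":0,"dy":0,"dz":-0.9,"wx":0,"wy":0,"wz":0,"gripper":255},{"dx":0.8,"dy":0,"dz":-0.5,"wx":0,"wy":0,"wz":0,"gripper":255},{"dx":0.8,"dy":0,"dz":-0.5,"wx":0,"wy":0,"wz":0,"gripper":255},{"dx":0.8,"dy":0,"dz":0,"wx":0,"wy":0,"wz":0,"gripper":255},{"dx":0.8,"dy":0,"dz":0,"wx":0,"wy":0,"wz":0,"gripper":255},{"dx":0.8,"dy":0,"dz":0,"wx":0,"wy":0,"wz":0,"gripper":255},{"dx":0,"dy":0,"dz":0,"wx":0,"wy":0,"wz":0,"gripper":255}]}}

```text
time: 25.17
tool_pos: [0.4294, 0.3563, 0.4091]
ee_rot: [3.141, -0.002, 3.14]
wrist_force: [0.4, 0.9, 0.6]
width: 0.0009
finger_force: 0.0
```

Run:
```python
from h import *
# lid check without a picture: far lid zone in scene view must no longer look as when open
c=eyes.get_calibration("scene");im=eyes.snapshot("scene").astype(int);o=cv2.cvtColor(cv2.imread("pics/scene0.png"),cv2.COLOR_BGR2RGB).astype(int)
pts={"open lid mid":(.618,.36,.25),"shut lid top":(.55,.36,.197),"shut lid edge strip":(.51,.30,.197),"shut far":(.51,.43,.197)}
for k,p in pts.items():
    u,v=proj(c,p)[0].round().astype(int);print(k,(u,v),o[v,u],im[v,u])
```

```text
open lid mid (np.int64(297), np.int64(158)) [125 137 142] [242 242 238]
shut lid top (np.int64(274), np.int64(192)) [191 208 215] [193 211 218]
shut lid edge strip (np.int64(277), np.int64(215)) [185 203 209] [187 204 211]
shut far (np.int64(238), np.int64(185)) [ 99 108 111] [119 131 135]
```

The lid stays shut and the arm is clear, so I'm handing in.

```bash
python3 -c "
from bench import robot
print(robot.close_job())"
```

```text
the job is handed in; nothing more can be done
None
```

The job is handed in at about 25 s: the arbor was laid in the V-blocks and let go, then taken by the middle and laid in the case with its head at the roomy end, and the lid is pressed shut past its snap; I checked the closed lid by its height and pixel values, not by a final picture.

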